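Bolt down the clay mixer's hatch and hold its dead-man lever

TASK

Close up the bench clay mixer: turn all three black hatch bolts on its top clockwise until each is tight on its end stop (bar in line with its green stripe). Only then press the orange pad of the run station's spring-loaded dead-man lever down with the fingertips until the lever lies level, its pointer in the green band, not right down to the bottom stop, and finish the program while still holding it there. Leave everything else on the table where it is.

Things in the scene. Friction and masses are not known exactly. Their poses are not given: they have to be found in the camera images.
- mixer: blue clay mixer fixed to the table, left or right of the run station, 230 mm (its x) by 250 mm (its y), aluminium hatch on top 118 mm above the table, steel nozzle on its +x side; origin under its centre on the table, x away from the robot at yaw 0. A green stripe on the hatch beside each bolt lies along the mixer's x axis: a tight bolt's bar lies along that axis
- bolt_left_grip (a point): near left hatch bolt: point on its vertical turning axis at the height to grip, 155 mm above the table, at (-60, +65) mm in the mixer's frame. The black bar grip is 42 mm long, 14 mm thick and 32 mm tall (from 132 to 164 mm above the table) and lies along this frame's x axis; below it a black disc 44 mm wide and a steel foot 68 mm wide
- bolt_right_grip (a point): near right hatch bolt: point on its vertical turning axis at the height to grip, 155 mm above the table, at (-60, -65) mm in the mixer's frame. The black bar grip is 42 mm long, 14 mm thick and 32 mm tall (from 132 to 164 mm above the table) and lies along this frame's x axis; below it a black disc 44 mm wide and a steel foot 68 mm wide
- bolt_far_grip (a point): far hatch bolt: point on its vertical turning axis at the height to grip, 155 mm above the table, at (+65, 0) mm in the mixer's frame. The black bar grip is 42 mm long, 14 mm thick and 32 mm tall (from 132 to 164 mm above the table) and lies along this frame's x axis; below it a black disc 44 mm wide and a steel foot 68 mm wide
- bolt_left (a joint): position of the near left hatch bolt (0 = as loose as it goes, 1.4 rad = tight on its end stop), grows as the bolt turns clockwise seen from above; it starts between 0 and 0.5 and stays where it is left (about 0.1 N m of friction). The bar's heading is the mixer's heading + 1.4 - this value
- bolt_right (a joint): position of the near right hatch bolt (0 = as loose as it goes, 1.4 rad = tight on its end stop), grows as the bolt turns clockwise seen from above; it starts between 0 and 0.5 and stays where it is left (about 0.1 N m of friction). The bar's heading is the mixer's heading + 1.4 - this value
- bolt_far (a joint): position of the far hatch bolt (0 = as loose as it goes, 1.4 rad = tight on its end stop), grows as the bolt turns clockwise seen from above; it starts between 0 and 0.5 and stays where it is left (about 0.1 N m of friction). The bar's heading is the mixer's heading + 1.4 - this value
- station: run station fixed to the table: dark steel base plate 210 (its x) x 110 x 14 mm, two yellow cheeks 110 mm tall at its +x end that carry the lever; origin under its centre on the table. The lever points to the station's -x, towards the robot at yaw 0
- pivot (a point): lever pivot, a level axis along the station's y, at x = +75, y = 0 mm in the station's frame, 90 mm above the table
- post (a point): middle of the green band on the white post (12 x 8 mm, 140 mm tall) beside the pad, at x = -60, y = +47 mm in the station's frame; the green band reaches from 80 to 100 mm above the table, a red band lies below it
- lever (a joint): dead-man lever: 0 = released (sloping up 0.26 rad towards the pad), 0.26 rad = level, pointer in the middle of the green band, 0.52 rad = bottom stop; a spring pushes it back up to 0 at once when released. Holding the pad level takes about 6 N downwards, the bottom stop about 10 N
- lever_arm: the whole dead-man lever (steel arm and orange pad); origin on its pivot, -x axis along the arm to the pad, y along the pivot
- pad (a point): orange pad at the lever's free end, 50 x 50 x 14 mm; this point at its middle, 130 mm from the pivot, z out of its upper face. Lever level: middle 90 mm and upper face 97 mm above the table, at x = -55, y = 0 mm in the station's frame, axes as the station's; released: middle about 123 mm up. A black pointer sticks out of its +y side towards the white post
- test_cup: small open terracotta cup, 40 mm wide and 35 mm tall, standing on the far left corner of the mixer's top; origin under its centre
- glaze_jar: white jar with black cap, 64 mm wide, 85 mm tall, beyond the run station; origin under its centre
- rib: flat wooden rib 50 x 100 x 8 mm lying on the table between robot and mixer; origin under its centre
- brush: wooden brush about 200 mm long lying on the table between robot and run station; origin under its middle
- bowl: white ceramic bowl, 100 mm wide, 50 mm tall, at the far middle of the table; origin under its centre
- bucket: open yellow bucket, 170 mm wide, 160 mm tall, at the robot's left; origin under its centre
- vase: solid terracotta vase 90 mm wide, 130 mm tall, at the robot's right; origin under its centre
There are look-alikes about, which are no part of the job. Leave any blue or pink look-alike of the station alone.

How it is judged (in metres and radians):
On the way, in this order (a step that is already met when the one before it is completed fails the run):
1. all three hatch bolts tight on their end stops (value of joint each of bolt_left, bolt_right, bolt_far above 1.3 rad), for 0.2 s.
2. the lever pressed level and held by the fingers on its pad (value of joint lever between 0.18 and 0.34 rad and contact force between the fingers and lever_arm above 2 N), for 0.5 s.
At the end, for the whole second after the job is handed in: All three bolts within 0.1 rad of their end stops, and the lever held within 0.08 rad of level (0.18 to 0.34 rad) by the fingers pressing on the lever with more than 2 N, through the last second (all of step 1 and all of step 2); the arm keeps its last pose, push and grip.
It fails at once if the lever pressed while a bolt is still loose (value of joint lever above 0.1 rad and value of joint any of bolt_left, bolt_right, bolt_far below 1.25 rad).
It fails at once if the lever pressed right down to its bottom stop (value of joint lever above 0.47 rad).
It fails at once if something else on the table moved by more than 30 mm (distance of any of test_cup, glaze_jar, rib, brush, bowl, bucket, vase from where it was at the start of the episode above 0.03 m).
It also fails if it takes over 62 s, if anything falls off the work surface, if the arm or the gripper's body presses on something with over 40 N, if the wrist force passes 120 N, or if a joint passes its speed limit or range.

ROBOT

A 7-joint arm with a two-finger parallel gripper is mounted at the origin on the work surface. World frame = base frame: x ahead of the robot, y to its left, z up, the work surface at z = 0. Lengths are in mm, angles in rad, forces in N, time in s.
With the tool pointing down it reaches from about 350 to 900 mm from the base axis. Payload 19.9 kg.
Tool frame: the origin (TCP) lies between the finger pads; the fingertips stand 25 mm ahead of it and the grasp point (between the pads) lies 6 mm ahead of it; z points along the fingers, y is the direction in which the jaws open and shut (so a half turn about z gives the same grasp; the last joint's range is limited). The gripper opens to 85 mm and grips with 20 to 120 N. Pads are 22 mm wide; open, the fingers measure 114 mm over their backs; the gripper's body (76 mm by 85 mm) begins 54 mm behind the grasp point. The pads swing forward as they close: fully open they stand 13 mm farther back than shut.
Start: joints at [-1.381, 0.417, -0.01, 1.614, 0.005, 1.111, -0.053], TCP at [142.963, 608.412, 256.26] pointing down, gripper open.
Joint ranges: [-2.81, 2.81], [-0.39, 2.02], [-1.27, 1.25], [0.06, 2.57], [-1.19, 4.33], [0.19, 2], [-2.82, 2.82]. Speed limits (rad/s): [1.89, 1.89, 2.39, 2.39, 3.01, 3.01, 3.01].

INTERFACE

Orientations are given as a unit quaternion [w, x, y, z].
In Python, from rig import sense, camera, close_job gives the robot as it stands. The module is installed in compiled form; this text tells all that it offers.
- The arm moves only by the tool send_rows, never from a script. Its argument "commands" is a list of rows, each a list of 5 numbers: the finger opening in mm, from 0 to 85.4, then the shift along the world's x, y, z as a fraction of full scale, then the turn about the world's z as a fraction of full scale. In form: [[gripper, x, y, z, twist], ...]. A call has 1 to 10 rows; each row is the pose to reach, as a shift and turn from the pose commanded when the call began, turning the shorter way round; what a row does not reach only later rows make up. Full scale, the value 1, is 0.75 m for a shift and 180 degrees for a turn. A row lasts 1/8 s, in which the tool goes at most 62.5 mm and 10.7 degrees, less where a joint would pass 70% of its speed; a pose out of reach is approached as far as the arm can. A call with a number of a shift or a turn outside -1 to 1 is refused whole. A call with a gripper value outside its range is refused whole. The fingers move at their own pace and stop on an object; "grip_force" is the grip in N (left out, the last holds). Time passes only in rows, so rows that repeat a pose let the fingers close. It gives the time, the measured TCP pose, the force and the opening at its end, in the units of the state.
- sense(): the state, without advancing time (a new reading comes with each control period).
- camera(name): name is "scene" or "top" or "wrist"; returns a dict with "pixels" (480x640x3 uint8, red, green, blue), "K" (3x3 intrinsics, pixels), "T" (4x4, takes a point from camera to world coordinates); the wrist camera has in their place "mount" (4x4, takes a point from camera to tool coordinates, whose origin is the TCP and whose axes are the flange's). Camera axes: x right, y down, z forward; pixel columns grow to the right and rows downward; lengths in mm; the calibration is good to about 2 mm. A picture is of the moment at which its call begins: read the wrist's pose just before it. There is no depth.
- close_job(): hands the job in, once; it reports no verdict.
The state is a dict: "clock": time; "joint_positions": joint angles; "qd": joint speeds; "effort": joint torques, N m; "eef_pos": TCP position; "tool_rot": TCP orientation; "contact_force": force on the tool from outside, world axes, zero at the start; "ft_torque": the same for the moment, N m; "finger_gap": finger opening in mm.
Only numpy, scipy, OpenCV 4.12 (cv2) and the standard library are available. Lean on these libraries where they do the work, as an engineer would, in place of code of your own. Each camera call takes 0.05 s, during which the arm holds its last target. There are 200 camera calls.

## Working session

There is one attempt and no reset: what is moved stays moved. The work goes in short steps, Python scripts to look and compute and a tool call to move; the robot and the scene stay as the last step left them, time stands still between calls to the robot, and variables do not carry over. Pictures are saved under pics/ and viewed, about 8 in all and at most 12, crops included, and the job is handed in when it is done.

Besides the shell and the picture viewer there is one more tool, called after "Call:" in YAML: its name, and indented under it one key for each argument. send_rows: Moves the arm, as the interface text tells. Its arguments: {"type":"object","properties":{"commands":{"type":"array","items":{"type":"array","items":{"type":"number"}}},"grip_force":{"type":"number"}},"required":["commands"]}

```bash
mkdir -p pics
python3 - <<'E'
from rig import sense,camera
import cv2,numpy as np,pickle
s=sense(); print({k:np.round(v,3).tolist() for k,v in s.items()})
d={}
for n in ["scene","top"]:
    c=camera(n); d[n]=c; cv2.imwrite(f"pics/{n}0.png",cv2.cvtColor(c["pixels"],cv2.COLOR_RGB2BGR))
    print(n,np.round(c["K"],1).tolist(),np.round(c["T"],3).tolist())
pickle.dump(d,open("cams.pkl","wb"))
E
```

```text
{'clock': 0.0, 'joint_positions': [-1.381, 0.418, -0.01, 1.614, 0.005, 1.111, -0.053], 'qd': [0.0, -0.001, 0.001, -0.001, 0.001, 0.001, -0.001], 'effort': [-0.001, -86.446, 0.678, -43.49, 0.019, 0.007, -0.0], 'eef_pos': [142.91, 608.112, 255.649], 'tool_rot': [-0.0, 0.115, 0.993, -0.001], 'contact_force': [0.546, 0.409, -0.413], 'ft_torque': [-0.029, -0.003, -0.002], 'finger_gap': 84.841}
scene [[573.7, 0.0, 315.3], [0.0, 573.7, 247.6], [0.0, 0.0, 1.0]] [[-0.443, 0.577, -0.687, 1538.579], [0.897, 0.274, -0.348, 549.467], [-0.013, -0.77, -0.638, 1070.567], [0.0, 0.0, 0.0, 1.0]]
top [[476.5, 0.0, 322.5], [0.0, 476.5, 238.7], [0.0, 0.0, 1.0]] [[-0.021, -0.983, 0.18, 200.363], [-1.0, 0.02, -0.008, 17.778], [0.004, -0.181, -0.984, 1648.567], [0.0, 0.0, 0.0, 1.0]]
```

View pics/top0.png

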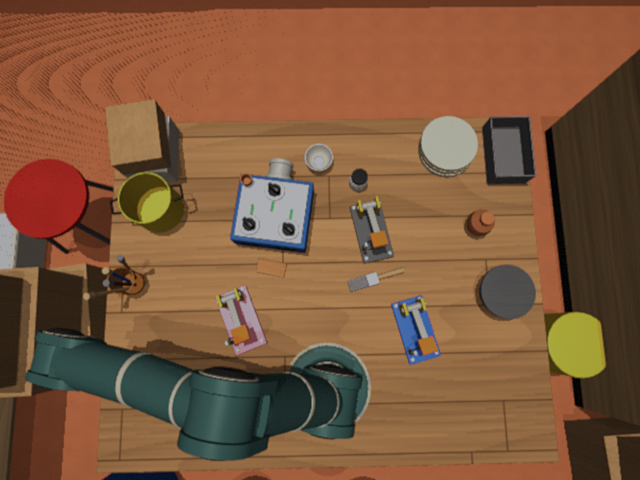

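View pics/scene0.png

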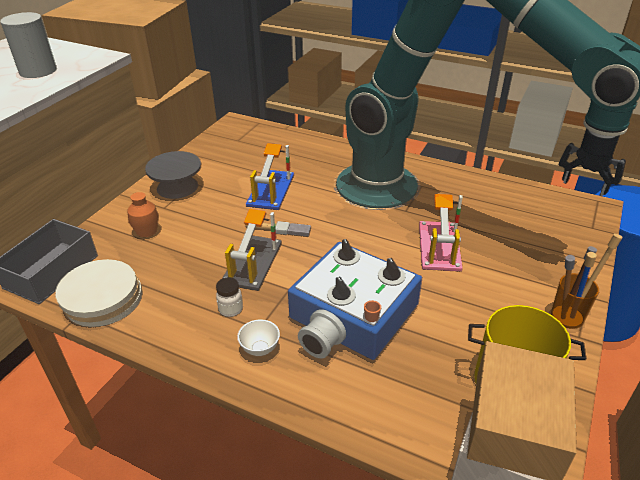

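The top view shows the mixer at about (272,213), with bolts near (249,225), (288,229) and (274,189). The real grey-based station is at about (371,230). The pink station (240,320) and the blue one (416,330) are the look-alikes. I'll enlarge the crop.

Run:
```python
import cv2
i=cv2.imread("pics/top0.png")[160:270,220:400]
cv2.imwrite("pics/crop0.png",cv2.resize(i,None,fx=4.4,fy=4.4,interpolation=cv2.INTER_CUBIC))
```

```text
(no output)
```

View pics/crop0.png

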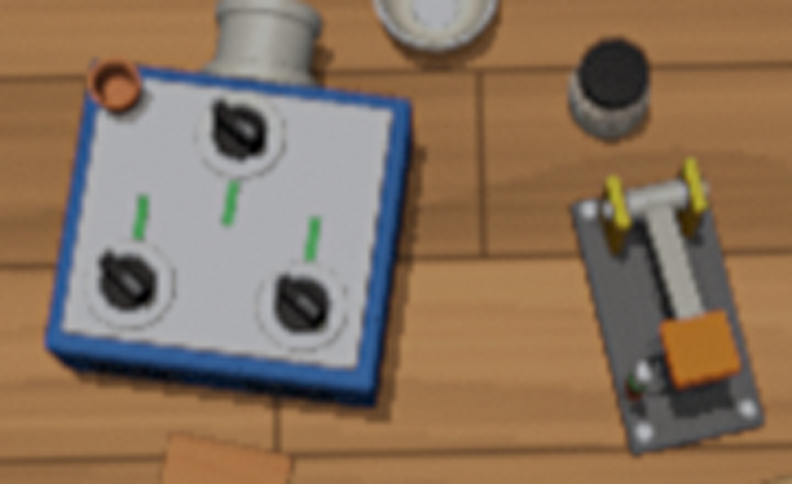

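```bash
cat > h.py <<'E'
import numpy as np,pickle
def ray(c,uv,z,T=None):
    T=c["T"] if T is None else T
    d=T[:3,:3]@np.linalg.solve(c["K"],np.array([uv[0],uv[1],1.]))
    o=T[:3,3]; return o+d*(z-o[2])/d[2]
def fit2(loc,w):  # planar rigid fit
    loc=np.array(loc,float);w=np.array(w,float)[:,:2];a=loc-loc.mean(0);b=w-w.mean(0)
    yaw=np.arctan2((a[:,0]*b[:,1]-a[:,1]*b[:,0]).sum(),(a*b).sum())
    R=np.array([[np.cos(yaw),-np.sin(yaw)],[np.sin(yaw),np.cos(yaw)]])
    t=w.mean(0)-R@loc.mean(0); return yaw,R,t,(loc@R.T+t-w)
E
python3 - <<'E'
from h import *
c=pickle.load(open("cams.pkl","rb"))["top"]
f=lambda p,z: ray(c,(p[0]/4.4+220-.4,p[1]/4.4+160-.4),z)
w=[f((130,287),124),f((303,307),124),f((240,138),124)]
yaw,R,t,r=fit2([(-60,65),(-60,-65),(65,0)],w)
print("mixer",yaw,t,np.round(r,1).tolist(),np.round(w,0).tolist())
for n,l in dict(L=(-60,65),R=(-60,-65),F=(65,0)).items(): print(n,R@l+t)
w=[f((573,203),14),f((708,186),14),f((763,423),14),f((633,453),14)]
yaw,R,t,r=fit2([(105,55),(105,-55),(-105,-55),(-105,55)],w)
print("station",yaw,t,np.round(r,1).tolist())
print("pad level",R@(-55,0)+t,"pad seen",f((702,348),130), "exp",R@(75-130*np.cos(.26)-7*np.sin(.26),0)+t)
E
```

```text
mixer -0.14187479190631389 [580.82720973 171.32326022] [[-0.3, 0.1], [-0.9, -0.2], [1.2, 0.1]] [[531.0, 244.0, 124.0], [513.0, 116.0, 124.0], [644.0, 162.0, 124.0]]
L [530.62100684 244.15414097]
R [512.23909559 115.46029754]
F [645.17413144 162.1323046 ]
station 0.18183362201115147 [ 523.34418106 -168.12110161] [[0.1, -0.4], [8.2, 0.5], [-5.0, -2.5], [-3.3, 2.4]]
pad level [ 469.2509239 -178.0669314] pad seen [ 475.10653849 -178.24155104  130.        ] exp [ 471.77829756 -177.6022371 ]
```

Call:
send_rows:
  commands:
    - [60,0.06,-0.06,0.08,0.05]
    - [60,0.12,-0.12,0.15,0.1]
    - [60,0.18,-0.18,0.19,0.15]
    - [60,0.24,-0.25,0.19,0.2]
    - [60,0.3,-0.31,0.19,0.25]
    - [60,0.36,-0.37,0.19,0.27]
    - [60,0.42,-0.44,0.19,0.27]
    - [60,0.49,-0.51,0.19,0.27]
    - [60,0.56,-0.58,0.19,0.27]
    - [60,0.56,-0.58,0.19,0.27]
  grip_force: 40

```text
clock: 1.35
eef_pos: [546.3, 189.8, 398.6]
tool_rot: [0.0, -0.304, 0.953, -0.0]
contact_force: [0.2, 1.2, -0.4]
finger_gap: 60.3
```

Call:
send_rows:
  commands:
    - [60,0,0,0,0]
    - [60,0,0,0,0]

```text
clock: 1.6
eef_pos: [545.0, 191.8, 398.2]
tool_rot: [-0.0, -0.304, 0.953, 0.0]
contact_force: [-0.3, -0.2, -0.1]
finger_gap: 59.8
```

Run:
```python
from rig import sense,camera
import cv2,numpy as np,pickle
s=sense(); c=camera("wrist"); pickle.dump((s,c),open("w1.pkl","wb"))
print({k:np.round(s[k],3).tolist() for k in("clock","joint_positions","eef_pos","tool_rot","contact_force","finger_gap")})
print(np.round(c["mount"],3).tolist(),np.round(c["K"],1).tolist())
cv2.imwrite("pics/w1.png",cv2.cvtColor(c["pixels"],cv2.COLOR_RGB2BGR))
```

```text
{'clock': 1.6, 'joint_positions': [-0.59, 0.238, 0.244, 1.547, -0.058, 1.364, 1.848], 'eef_pos': [545.04, 191.771, 398.199], 'tool_rot': [-0.0, -0.304, 0.953, 0.0], 'contact_force': [-0.289, -0.235, -0.136], 'finger_gap': 59.767}
[[0.0, -0.96, -0.279, 70.538], [1.0, -0.0, 0.001, 1.428], [-0.001, -0.279, 0.96, -117.788], [0.0, 0.0, 0.0, 1.0]] [[430.4, 0.0, 320.1], [0.0, 430.4, 237.3], [0.0, 0.0, 1.0]]
```

View pics/w1.png

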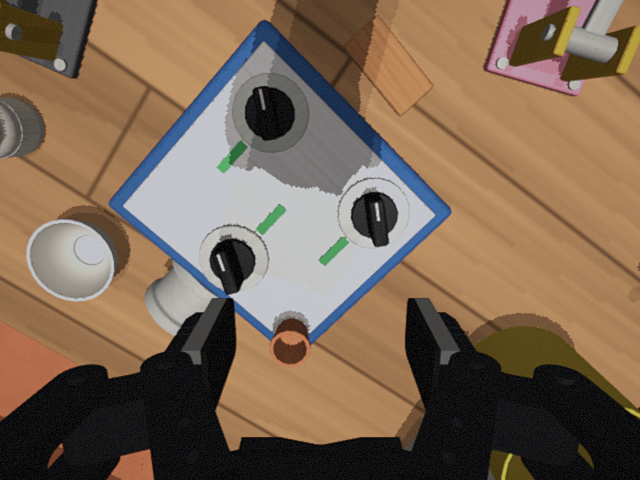

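The wrist view has the right bolt at (269,110), the left at (374,215) and the far one at (233,262). Next I'll enlarge all three to read the bar headings.

Run:
```python
import cv2,numpy as np
i=cv2.imread("pics/w1.png")
o=[]
for u,v in((269,110),(374,215),(233,262)):
    p=i[v-40:v+40,u-40:u+40]
    p=cv2.resize(p,(266,266),interpolation=cv2.INTER_CUBIC)
    o.append((255*(p/255.)**.5).astype(np.uint8))
cv2.imwrite("pics/b3.png",np.hstack(o))
```

```text
(no output)
```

View pics/b3.png

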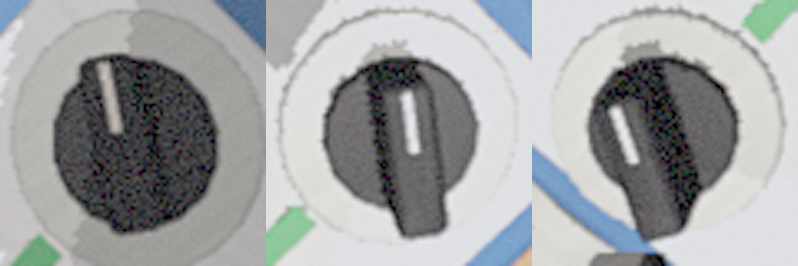

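```bash
cat >> h.py <<'E'
from scipy.spatial.transform import Rotation as Ro
def wristT(s,c):
    T=np.eye(4);w,x,y,z=s["tool_rot"];T[:3,:3]=Ro.from_quat([x,y,z,w]).as_matrix();T[:3,3]=s["eef_pos"];return T@c["mount"]
E
python3 - <<'E'
from h import *
s,c=pickle.load(open("w1.pkl","rb"));T=wristT(s,c)
g=lambda k,p,z: ray(c,(k[0]-40+p[0]/3.325-.35,k[1]-40+p[1]/3.325-.35),z,T)
C=dict(R=(269,110),L=(374,215),F=(233,262))
st=dict(R=((103,64),(118,132)),L=((140,94),(149,152)),F=((81,107),(102,162)))
ft=dict(L=(134,136),R=(138,136),F=(138,127))
for n in "LRF":
    a,b=[g(C[n],p,164) for p in st[n]]; d=b-a
    print(n,"stripe",a[:2].round(1),b[:2].round(1),"len",np.linalg.norm(d).round(1),"head",np.arctan2(-d[1],-d[0]).round(3),np.arctan2(d[1],d[0]).round(3))
w=[g(C[n],ft[n],122) for n in "LRF"]
yaw,R,t,r=fit2([(-60,65),(-60,-65),(65,0)],w)
print("mixer",yaw,t,r.round(1).tolist())
for n,l in dict(L=(-60,65),R=(-60,-65),F=(65,0)).items(): print(n,R@l+t)
gs=[(( 224,171),(247,142)),((262,231),(285,206)),((321,263),(347,239))]
for a,b in gs:
    d=ray(c,b,119,T)-ray(c,a,119,T);print("green",np.arctan2(-d[1],-d[0]),np.arctan2(d[1],d[0]))
E
```

```text
L stripe [518.7 232.1] [529.2 243. ] len 15.2 head -2.338 0.804
R stripe [499.4 104.1] [510.  115.3] len 15.5 head -2.332 0.809
F stripe [633.2 147.8] [643.  160.2] len 15.8 head -2.236 0.905
mixer -0.1536402612851952 [581.44925234 172.9684941 ] [[-0.9, -1.2], [1.6, 2.2], [-0.7, -1.0]]
L [532.10339406 246.38501998]
R [512.20864653 117.91635056]
F [645.68358704 163.02112034]
green -0.09134231875461997 3.050250334835173
green -0.1288260183972875 3.0127666351925058
green -0.17877013179456006 2.9628225217952333
```

Both views agree to about 2 mm. The bar headings are L 0.80, R 0.81 and F 0.905, and tight is about -0.145. I'll do the left bolt first.

Call:
send_rows:
  commands:
    - [55,-0.018,0.071,-0.08,0.059]
    - [55,-0.018,0.071,-0.15,0.059]
    - [55,-0.018,0.071,-0.22,0.059]
    - [55,-0.018,0.071,-0.26,0.059]
    - [55,-0.018,0.071,-0.29,0.059]
    - [55,-0.018,0.071,-0.313,0.059]
    - [55,-0.018,0.071,-0.313,0.059]
    - [14,-0.018,0.071,-0.313,0.059]
    - [10,-0.018,0.071,-0.313,0.059]
    - [10,-0.018,0.071,-0.313,0.059]
  grip_force: 40

```text
clock: 2.9
eef_pos: [532.8, 244.4, 165.0]
tool_rot: [0.001, -0.39, 0.921, -0.0]
contact_force: [4.0, -4.4, 5.9]
finger_gap: 12.9
```

Call:
send_rows:
  commands:
    - [5,0,0,0,0]
    - [5,0,0,0,0]
    - [5,0,0,0,0]

```text
clock: 3.28
eef_pos: [532.8, 244.4, 165.0]
tool_rot: [0.001, -0.39, 0.921, -0.0]
contact_force: [2.2, -3.5, 7.8]
finger_gap: 13.2
```

Call:
send_rows:
  commands:
    - [5,0,0,0,-0.05]
    - [5,0,0,0,-0.1]
    - [5,0,0,0,-0.15]
    - [5,0,0,0,-0.2]
    - [5,0,0,0,-0.25]
    - [5,0,0,0,-0.28]
    - [5,0,0,0,-0.3]
    - [5,0,0,0,-0.31]
    - [5,0,0,0,-0.31]

```text
clock: 4.4
eef_pos: [533.0, 244.1, 165.0]
tool_rot: [0.001, 0.086, 0.996, 0.0]
contact_force: [4.8, -5.8, 6.7]
finger_gap: 13.3
```

```bash
cat > st.py <<'E'
from rig import sense
import numpy as np
s=sense();q=s["tool_rot"];print({k:np.round(s[k],3).tolist() for k in("clock","eef_pos","contact_force","ft_torque","finger_gap","joint_positions")},"jaw",(2*np.arctan2(q[2],q[1])-np.pi/2))
E
python3 st.py
```

```text
{'clock': 4.4, 'eef_pos': [533.046, 244.114, 164.984], 'contact_force': [4.804, -5.802, 6.729], 'ft_torque': [-1.213, -1.098, 0.891], 'finger_gap': 13.276, 'joint_positions': [-0.782, 0.473, 0.387, 1.807, -0.22, 0.901, 1.102]} jaw 1.3993377409145902
```

Call:
send_rows:
  commands:
    - [5,0,0,0,-0.01]
    - [5,0,0,0,-0.02]
    - [5,0,0,0,-0.02]

```text
clock: 4.78
eef_pos: [533.2, 244.0, 165.0]
tool_rot: [0.002, 0.117, 0.993, -0.0]
contact_force: [5.9, -6.8, 6.1]
finger_gap: 13.1
```

```bash
python3 st.py
```

```text
{'clock': 4.775, 'eef_pos': [533.24, 244.042, 165.036], 'contact_force': [5.852, -6.819, 6.14], 'ft_torque': [-1.497, -1.451, 1.599], 'finger_gap': 13.093, 'joint_positions': [-0.793, 0.476, 0.402, 1.807, -0.228, 0.902, 1.048]} jaw 1.337242110943004
```

Call:
send_rows:
  commands:
    - [55,0,0,0,0]
    - [55,0,0,0,0]
    - [55,0,0,0,0]
    - [55,0,0,0.05,0]
    - [55,0,0,0.08,0.05]
    - [55,-0.012,-0.08,0.08,0.11]
    - [55,-0.024,-0.172,0.08,0.17]
    - [55,-0.024,-0.172,0.08,0.23]
    - [55,-0.024,-0.172,0.08,0.29]
    - [55,-0.024,-0.172,0.08,0.332]

```text
clock: 6.02
eef_pos: [513.7, 115.6, 224.0]
tool_rot: [0.0, -0.396, 0.918, 0.0]
contact_force: [0.7, 0.7, -0.4]
finger_gap: 54.9
```

Call:
send_rows:
  commands:
    - [55,0,0,0,0]

```text
clock: 6.15
eef_pos: [513.7, 115.7, 223.9]
tool_rot: [0.0, -0.393, 0.919, 0.0]
contact_force: [0.2, -0.0, -0.5]
finger_gap: 54.8
```

```bash
python3 st.py
python3 - <<'E'
from rig import sense,camera
import cv2,pickle
s=sense(); c=camera("wrist"); pickle.dump((s,c),open("w2.pkl","wb"))
cv2.imwrite("pics/w2.png",cv2.cvtColor(c["pixels"],cv2.COLOR_RGB2BGR))
E
```

```text
{'clock': 6.15, 'eef_pos': [513.746, 115.684, 223.918], 'contact_force': [0.158, -0.016, -0.479], 'ft_torque': [-0.001, -0.004, 0.015], 'finger_gap': 54.801, 'joint_positions': [-0.517, 0.284, 0.281, 1.9, -0.094, 0.971, 2.186]} jaw 2.378944222326899
```

View pics/w2.png

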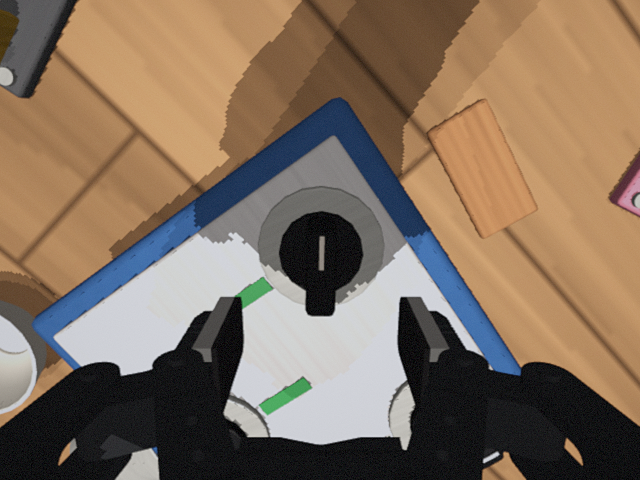

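The right bolt's bar stands vertical at u≈321, centred between the fingers (u 240–400), so it is well aligned. I'll descend and grip.

Call:
send_rows:
  commands:
    - [55,0,0,-0.05,0]
    - [55,0,0,-0.081,0]
    - [55,0,0,-0.081,0]
    - [5,0,0,-0.081,0]
    - [5,0,0,-0.081,0]
    - [5,0,0,-0.081,0]
    - [5,0,0,-0.081,0]
    - [5,0,0,-0.081,0]
    - [5,0,0,-0.081,0]

```text
clock: 7.32
eef_pos: [514.0, 116.1, 164.2]
tool_rot: [0.001, -0.394, 0.919, 0.0]
contact_force: [-3.7, 1.1, 9.4]
finger_gap: 13.2
```

Call:
send_rows:
  commands:
    - [5,0,0,0,-0.05]
    - [5,0,0,0,-0.1]
    - [5,0,0,0,-0.15]
    - [5,0,0,0,-0.2]
    - [5,0,0,0,-0.25]
    - [5,0,0,0,-0.29]
    - [5,0,0,0,-0.32]
    - [5,0,0,0,-0.33]
    - [5,0,0,0,-0.33]

```text
clock: 8.45
eef_pos: [514.6, 115.3, 164.3]
tool_rot: [0.001, 0.113, 0.994, -0.0]
contact_force: [0.3, -6.0, 10.3]
finger_gap: 13.3
```

```bash
python3 st.py
```

```text
{'clock': 8.45, 'eef_pos': [514.56, 115.305, 164.303], 'contact_force': [0.274, -6.029, 10.253], 'ft_torque': [-1.242, 0.106, 1.78], 'finger_gap': 13.326, 'joint_positions': [-0.682, 0.39, 0.491, 1.955, -0.239, 0.851, 1.281]} jaw 1.3439409581638708
```

Call:
send_rows:
  commands:
    - [55,0,0,0,0]
    - [55,0,0,0,0]
    - [55,0,0,0,0]
    - [55,0,0,0.05,0]
    - [55,0,0,0.08,0.05]
    - [55,0.08,0.03,0.08,0.11]
    - [55,0.16,0.062,0.08,0.17]
    - [55,0.177,0.062,0.08,0.23]
    - [55,0.177,0.062,0.08,0.29]
    - [55,0.177,0.062,0.08,0.35]

```text
clock: 9.7
eef_pos: [646.6, 162.2, 222.6]
tool_rot: [-0.0, -0.423, 0.906, -0.0]
contact_force: [0.2, 0.0, 0.4]
finger_gap: 55.1
```

Call:
send_rows:
  commands:
    - [55,0,0,0,0.011]
    - [55,0,0,0,0.011]

```text
clock: 9.95
eef_pos: [646.5, 162.2, 223.1]
tool_rot: [0.0, -0.434, 0.901, 0.0]
contact_force: [1.0, -0.9, 0.1]
finger_gap: 55.1
```

```bash
python3 st.py
python3 - <<'E'
from rig import sense,camera
import cv2,pickle
s=sense(); c=camera("wrist"); pickle.dump((s,c),open("w3.pkl","wb"))
cv2.imwrite("pics/w3.png",cv2.cvtColor(c["pixels"],cv2.COLOR_RGB2BGR))
E
```

```text
{'clock': 9.95, 'eef_pos': [646.491, 162.173, 223.111], 'contact_force': [1.048, -0.913, 0.136], 'ft_torque': [0.001, -0.044, -0.033], 'finger_gap': 55.103, 'joint_positions': [-0.473, 0.532, 0.258, 1.54, -0.147, 1.089, 2.288]} jaw 2.4687233388631444
```

View pics/w3.png

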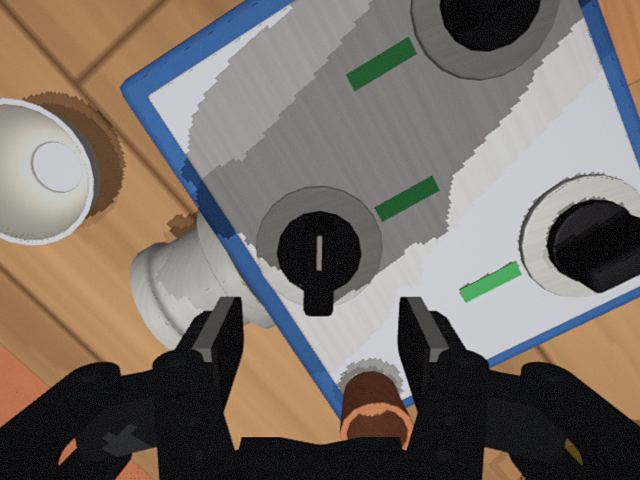

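The far bolt is centred as well: its bar is vertical at u≈320, between the fingers. The left bolt's bar lies along its green stripe. I'll descend and turn.

Call:
send_rows:
  commands:
    - [55,0,0,-0.05,0]
    - [55,0,0,-0.081,0]
    - [55,0,0,-0.081,0]
    - [5,0,0,-0.081,0]
    - [5,0,0,-0.081,0]
    - [5,0,0,-0.081,0]
    - [5,0,0,-0.081,0]
    - [5,0,0,-0.081,0]
    - [5,0,0,-0.081,0]

```text
clock: 11.12
eef_pos: [647.3, 162.1, 163.7]
tool_rot: [0.001, -0.435, 0.9, -0.0]
contact_force: [1.2, -1.6, 6.9]
finger_gap: 13.0
```

Call:
send_rows:
  commands:
    - [5,0,0,0,-0.05]
    - [5,0,0,0,-0.1]
    - [5,0,0,0,-0.15]
    - [5,0,0,0,-0.2]
    - [5,0,0,0,-0.25]
    - [5,0,0,0,-0.3]
    - [5,0,0,0,-0.34]
    - [5,0,0,0,-0.36]
    - [5,0,0,0,-0.36]

```text
clock: 12.25
eef_pos: [648.0, 161.0, 163.8]
tool_rot: [0.002, 0.115, 0.993, -0.001]
contact_force: [5.8, -7.4, 5.9]
finger_gap: 13.0
```

```bash
python3 st.py
```

```text
{'clock': 12.25, 'eef_pos': [648.02, 160.976, 163.834], 'contact_force': [5.835, -7.396, 5.872], 'ft_torque': [-1.678, -1.359, 1.495], 'finger_gap': 13.037, 'joint_positions': [-0.643, 0.634, 0.511, 1.593, -0.348, 1.003, 1.314]} jaw 1.3405799601508135
```

Call:
send_rows:
  commands:
    - [45,0,0,0,0]
    - [45,0,0,0,0]
    - [45,0,0,0,0]
    - [45,0,0,0.06,0]
    - [45,-0.02,0,0.13,0]
    - [45,-0.06,0,0.2,0]
    - [45,-0.08,0,0.27,0]
    - [45,-0.08,0,0.3,0]
    - [45,-0.08,0,0.3,0]

```text
clock: 13.38
eef_pos: [586.8, 162.4, 389.2]
tool_rot: [0.001, 0.114, 0.993, 0.001]
contact_force: [-0.8, -1.1, -0.3]
finger_gap: 44.9
```

```bash
python3 st.py
python3 - <<'E'
from rig import sense,camera
import cv2,pickle
s=sense(); c=camera("wrist"); pickle.dump((s,c),open("w4.pkl","wb"))
cv2.imwrite("pics/w4.png",cv2.cvtColor(c["pixels"],cv2.COLOR_RGB2BGR))
E
```

```text
{'clock': 13.375, 'eef_pos': [586.81, 162.416, 389.154], 'contact_force': [-0.815, -1.097, -0.281], 'ft_torque': [0.035, 0.04, -0.023], 'finger_gap': 44.877, 'joint_positions': [-0.772, 0.335, 0.601, 1.496, -0.192, 1.367, 1.183]} jaw 1.3416342055451778
```

View pics/w4.png

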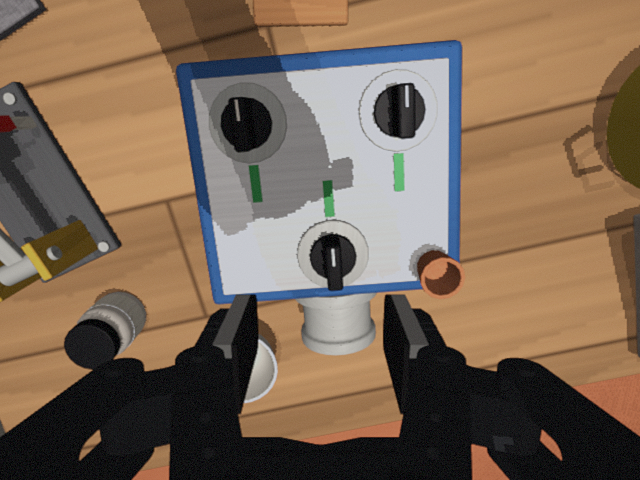

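The view shows all three bars, right (240,118), left (403,110) and far (333,258), in line with their green stripes. The turning moment also rose to 1.5–1.8 N m against each stop, well above the 0.1 N m friction. Next I'll go to the station with the fingers closed, staying above the pad.

Call:
send_rows:
  commands:
    - [0,-0.025,-0.07,0,-0.055]
    - [0,-0.05,-0.15,0,-0.11]
    - [0,-0.08,-0.23,0,-0.165]
    - [0,-0.11,-0.31,-0.04,-0.22]
    - [0,-0.13,-0.38,-0.09,-0.27]
    - [0,-0.155,-0.454,-0.14,-0.32]
    - [0,-0.155,-0.454,-0.17,-0.369]
    - [0,-0.155,-0.454,-0.17,-0.369]
    - [0,-0.155,-0.454,-0.17,-0.369]

```text
clock: 14.55
eef_pos: [470.7, -177.6, 260.2]
tool_rot: [-0.0, 0.638, 0.77, -0.0]
contact_force: [0.1, 0.6, 1.2]
finger_gap: 0.1
```

```bash
python3 st.py
python3 - <<'E'
from rig import sense,camera
import cv2,pickle
s=sense(); c=camera("wrist"); pickle.dump((s,c),open("w5.pkl","wb"))
cv2.imwrite("pics/w5.png",cv2.cvtColor(c["pixels"],cv2.COLOR_RGB2BGR))
E
```

```text
{'clock': 14.55, 'eef_pos': [470.736, -177.591, 260.204], 'contact_force': [0.148, 0.598, 1.191], 'ft_torque': [-0.02, 0.006, 0.0], 'finger_gap': 0.14, 'joint_positions': [-0.488, 0.282, 0.934, 1.93, -0.26, 1.056, 0.742]} jaw 0.18575454878315023
```

View pics/w5.png

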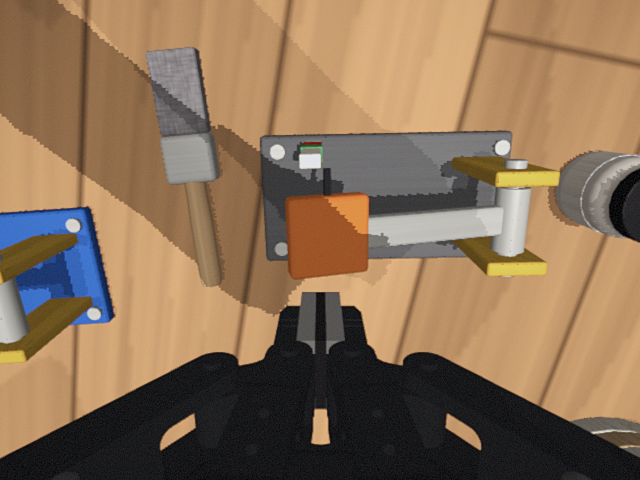

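The orange pad is at (327,236), its pointer at (327,180) and the white post at (310,155). This is the grey-based station.

Run:
```python
from h import *
s,c=pickle.load(open("w5.pkl","rb"));T=wristT(s,c)
P=[ray(c,p,14,T) for p in((262,137),(511,131),(268,261))]
yaw,R,t,r=fit2([(-105,55),(105,55),(-105,-55)],P)
print(yaw,t,r.round(1).tolist(),"level",R@(-55,0)+t,"rel",R@(75-130*np.cos(.26)-7*np.sin(.26),0)+t)
print("pad seen",ray(c,(327,236),130,T)," post top",ray(c,(310,160),140,T),"exp",R@(-60,47)+t)
```

```text
0.20886940167364668 [ 525.21672218 -166.41195038] [[-2.2, 0.2], [2.9, 1.1], [-0.7, -1.3]] level [ 471.41209361 -177.81642075] rel [ 473.92598181 -177.28357508]
pad seen [ 474.14337026 -175.68265592  130.        ]  post top [ 456.12577136 -132.12611502  140.        ] exp [ 456.77512542 -132.87469001]
```

Call:
send_rows:
  commands:
    - [0,0.001,0,-0.05,0]
    - [0,0.001,0,-0.1,0]
    - [0,0.001,0,-0.127,0]
    - [0,0.001,0,-0.135,0]
    - [0,0.001,0,-0.14,0]
    - [0,0.001,0,-0.14,0]

```text
clock: 15.35
eef_pos: [471.7, -178.1, 155.7]
tool_rot: [0.001, 0.64, 0.769, 0.0]
contact_force: [0.3, 2.3, 3.0]
finger_gap: 0.0
```

Call:
send_rows:
  commands:
    - [0,0,0,-0.007,0]
    - [0,0,0,-0.014,0]
    - [0,0,0,-0.014,0]

```text
clock: 15.72
eef_pos: [471.0, -178.4, 144.1]
tool_rot: [-0.0, 0.64, 0.768, -0.0]
contact_force: [-1.0, -0.5, 4.0]
finger_gap: -0.1
```

Call:
send_rows:
  commands:
    - [0,0,0,-0.007,0]
    - [0,0,0,-0.014,0]
    - [0,0,0,-0.02,0]
    - [0,0,0,-0.026,0]
    - [0,0,0,-0.026,0]
    - [0,0,0,-0.026,0]

```text
clock: 16.48
eef_pos: [470.7, -178.4, 124.8]
tool_rot: [-0.0, 0.64, 0.768, -0.0]
contact_force: [-3.4, -0.1, 6.1]
finger_gap: 0.2
```

```bash
python3 st.py
python3 - <<'E'
from rig import sense,camera
import cv2,numpy as np
o=[]
c=camera("wrist"); w=cv2.resize(c["pixels"],(400,300))
p=camera("scene")["pixels"][190:295,195:335]
p=cv2.resize(p,(800,600),interpolation=cv2.INTER_CUBIC)
p[:225,500:]=cv2.resize(w,(300,225))
cv2.imwrite("pics/l1.png",cv2.cvtColor(p,cv2.COLOR_RGB2BGR))
E
```

```text
{'clock': 16.475, 'eef_pos': [470.688, -178.428, 124.843], 'contact_force': [-3.432, -0.099, 6.067], 'ft_torque': [-0.168, 0.936, 0.024], 'finger_gap': 0.234, 'joint_positions': [-0.329, 0.494, 0.783, 2.042, -0.486, 0.797, 0.926]} jaw 0.1817765614803215
```

View pics/l1.png

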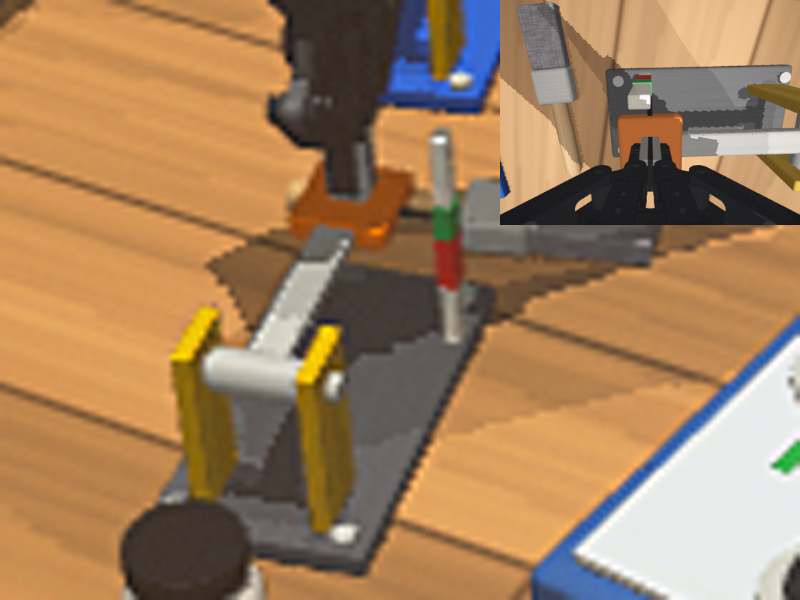

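The pointer at about (410,213) is level with the green band (rows 197–240), the vertical force is 6.1 N, and the tip is about 3 mm above the level height. I'll go 2 mm lower and hold.

Call:
send_rows:
  commands:
    - [0,0,0,-0.003,0]
    - [0,0,0,-0.003,0]
    - [0,0,0,-0.003,0]
    - [0,0,0,-0.003,0]
    - [0,0,0,-0.003,0]
    - [0,0,0,-0.003,0]
    - [0,0,0,-0.003,0]
    - [0,0,0,-0.003,0]
    - [0,0,0,-0.003,0]
    - [0,0,0,-0.003,0]

```text
clock: 17.82
eef_pos: [470.7, -178.4, 122.7]
tool_rot: [-0.0, 0.64, 0.768, -0.0]
contact_force: [-4.3, -0.9, 6.4]
finger_gap: -0.1
```

```bash
python3 st.py
python3 - <<'E'
from rig import camera
import cv2,numpy as np
p=camera("scene")["pixels"]
a=cv2.resize(p[205:245,240:290],(500,400),interpolation=cv2.INTER_CUBIC)
b=cv2.resize(p[230:330,310:430],(300,250),interpolation=cv2.INTER_CUBIC)
o=np.zeros((400,800,3),np.uint8);o[:,:500]=a;o[:250,500:]=b
cv2.imwrite("pics/l2.png",cv2.cvtColor(o,cv2.COLOR_RGB2BGR))
E
```

```text
{'clock': 17.825, 'eef_pos': [470.747, -178.447, 122.674], 'contact_force': [-4.297, -0.875, 6.388], 'ft_torque': [-0.211, 0.903, -0.007], 'finger_gap': -0.065, 'joint_positions': [-0.326, 0.497, 0.779, 2.043, -0.49, 0.793, 0.929]} jaw 0.1817710312599743
```

View pics/l2.png

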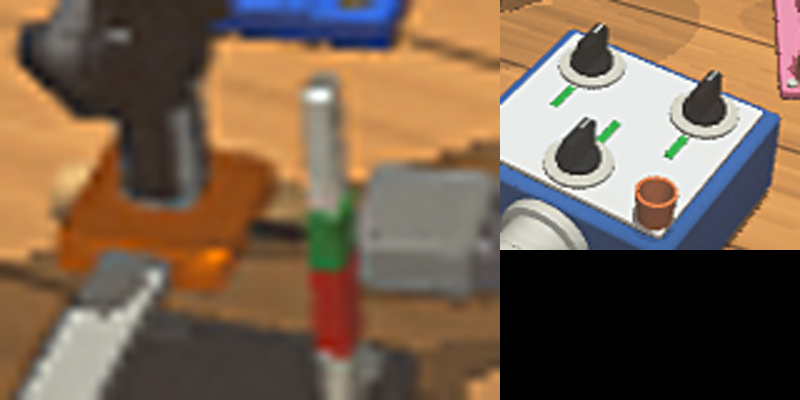

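The pointer tip at about (300,233) is inside the green band (rows 195–270), and the bolt bars are in line with their stripes with the cup undisturbed. I'll hand in while holding.

```bash
python3 -c "
from rig import close_job
print(close_job())"; python3 st.py
```

```text
the job is handed in; nothing more can be done
None
the job is handed in; nothing more can be done
```

All three hatch bolts are tight on their end stops, and I handed the job in at about 18 s with the closed fingertips holding the run station's lever level.

- **Bolts:** I gripped each one and turned it clockwise until the turning moment reached 1.5–1.8 N m against its stop (friction is about 0.1 N m). The last scene view shows all three bars in line with their green stripes.
- **Lever:** I pressed it only after the bolts were tight. In the last view the pointer is inside the green band. The fingertips were about 98 mm above the table (97 mm is level), with a vertical push of 6.4 N, close to the 6 N expected. That puts the lever at about 0.25 rad, worked out from the fingertip height.
- **Other things on the table:** The cup looks undisturbed in the last view, and the arm did not go near the rest. I did not measure their positions again.
- **Checks that disagreed:** No check failed. The two camera views differed by about 2 mm on the bolt positions and by 0.03 rad on the station's heading, too little to matter. There was also a sideways force of about 4 N on the pad while holding.

The hand-in gave no verdict.

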